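# Rock-test a mould base plate and seat its plug

### The arm

A 6-joint arm with a two-finger parallel gripper is mounted at the origin on a cart in front of the work surface, level with it; the furniture and walls round the work are solid. World frame = base frame: x ahead of the robot, y to its left, z up, the work surface at z = 0. Lengths are in m, angles in rad, forces in N, time in s.
With the tool pointing down it reaches from about 0.35 to 0.85 m from the base axis. Payload 8.1 kg.
Tool frame: the origin (TCP) lies between the finger pads; the fingertips stand 11 mm ahead of it and the grasp point (between the pads) lies 8 mm behind it (robot.tips_ahead is the distance from the TCP to the fingertips, in m); z points along the fingers, y is the line along which they close (so a half turn about z gives the same grasp; the last joint's range is limited). The gripper opens to 93 mm and grips with 3 to 60 N. Pads are 15 mm wide; open, the fingers measure 128 mm over their backs; the gripper's body (75 mm by 188 mm) begins 65 mm behind the grasp point.
Start: joints at [-0.085, 0.13, 1.488, -0, 1.523, -0.085], TCP at [0.6, 0, 0.23] pointing down, gripper open.
Joint ranges: [-2.96, 2.96], [-0.89, 2.26], [0.02, 2.5], [-1.34, 4.48], [0, 2.73], [-2.66, 2.66]. Speed limits (rad/s): [2.39, 2.39, 2.79, 3.14, 3.14, 3.14].

### API

Orientations are given as a rotation vector (axis times angle).
In Python, from plant import robot gives the robot as it stands. The module is installed in compiled form; this text tells all that it offers.
- The arm moves only by the tool move_arm, never from a script. Its argument "deltas" is one flat list of numbers, 7 for each row, row after row: the shift along the tool's x, y, z in m, then the turn, a rotation vector about the tool's x, y, z in rad, then the opening, from 0 (shut) to 1 (fully open). A call has 1 to 12 rows; each row is the pose to reach, as a shift and turn from the pose commanded when the call began, along the tool's axes at that moment; what a row does not reach only later rows make up. A row lasts 1/8 s, in which the tool goes at most 62.5 mm and 10.7 degrees, less where a joint would pass 70% of its speed; a pose out of reach is approached as far as the arm can. A call with a gripper value outside its range is refused whole. The fingers move at their own pace and stop on an object; "squeeze" is the grip in N (left out, the last holds). Time passes only in rows, so rows that repeat a pose let the fingers close. It gives the time, the measured TCP pose, the force, the opening and the grip force at its end, in the units of the state.
- robot.read_state(): the state, without advancing time (a new reading comes with each control period).
- robot.read_camera(name): name is "scene" or "side" or "wrist"; returns (picture, depth): 480x640x3 uint8, red, green, blue; 480x640 float32, m along the optical axis (not along the pixel's ray), 0 where there is no reading.
- robot.camera_model(name): a dict with "K" (3x3 intrinsics, pixels), "R" (3x3) and "t" (3): a world point X has camera coordinates R X + t; the wrist camera has in their place "tool_from_camera" (4x4, takes a point from camera to tool coordinates, whose origin is the TCP and whose axes are the flange's). Camera axes: x right, y down, z forward; pixel columns grow to the right and rows downward; lengths in m; the calibration is good to about 2 mm. The wrist camera is an equidistant fisheye: a pixel r from the principal point sees the ray r / f radians off the axis. A picture is of the moment at which its call begins: read the wrist's pose just before it. camera_model takes no time and is no camera call.
- robot.close_job(): hands the job in; it is judged then, once.
Trained networks look in the newest picture that a camera, given by its name, has taken for a name from the list of things; names that differ only in an ending like _2 or _b are one class to them, and where a whole thing is asked for, a point or a joint stands for the part that bears it (a point fixed in the world has none). Each returns a list of dicts, best first, with "confidence" (0 to 1); they miss things now and then, are a little off and sometimes report something else, mostly with a low value. They report only what shows in the picture. A call takes as long as a camera call.
- robot.recognise(camera, label): "uv" ([column, row] in pixels, amid what is visible of it).
The state is a dict: "t": time; "q": joint angles; "dq": joint speeds; "joint_torque": joint torques, N m; "tool_pos": TCP position; "orientation": TCP orientation; "force": force on the tool from outside, world axes, zero at the start; "wrist_torque": the same for the moment, N m; "opening": finger opening in m; "gripper_force": force on a finger pad.
Only numpy, scipy, OpenCV 4.12 (cv2) and the standard library are available. Lean on these libraries where they do the work, as an engineer would, in place of code of your own. Each camera call takes 0.05 s, during which the arm holds its last target. There are 200 camera calls.

### The job

The plug in the middle of the mould base plate stands slightly proud. Lay the straightedge lengthwise along the middle of the plate's face, centred over the plug, let go, and press down first its holed end and then its plain end to feel it rock; then push down on the middle of the straightedge until the plug is fully home, and press the holed end and then the plain end again to show that it no longer rocks. Press gently (each push about 5 N on the ends, never over 40 N on the plate), leave the straightedge lying on the plate and do not disturb the casts and the jar.

Things in the scene. Friction and masses are not known exactly. Their poses are not given: they have to be found in the camera images.
- base_plate: mould base plate, bolted to the bench: aluminium block 190 x 96 mm (x by y) with a flat horizontal face 36 mm above the bench, on a foot 210 x 116 x 10 mm. Origin: centre of the underside, on the bench; x along its length, z up
- face (a point): middle of the plate's face. Here, in a brass ring, sits a steel plug 24 mm in diameter with a flat top, at the start 4 to 7 mm proud of the face. It is a tight sliding fit: it moves down only under about 8 N, does not spring back, and stops hard when flush, so push slowly. This point stays on the face, not on the plug
- straightedge: steel bar 170 x 26 x 8 mm (x by y by z), 0.26 kg, at first flat on the bench; on the middle of its top a black grip rib 54 mm long (x), 16 wide, 30 tall (its top 38 mm above the underside). Origin: centre of the underside; x points to the end with a 10 mm hanging hole (centre at x = 75 mm), z up. May be laid either way round; must not overhang the face
- holed_end (a point): place to press at the holed end of the straightedge: on the underside, 62 mm from the middle towards the hole; the bar's top is 8 mm above it. Rocked down onto the plate it lies up to about 2 mm above the face while the other end rises 8 mm or more. Hard pushes here (over about 15 N) would drive the plug in too soon
- plain_end (a point): the same at the end without a hole, 62 mm from the middle, on the underside; the bar's top is 8 mm above it
- stone_cast: bystander: loose yellowish stone dental cast, 58 x 65 x 33 mm, origin at the centre of its underside
- white_cast: bystander: loose white stone dental cast, 58 x 65 x 33 mm, origin at the centre of its underside
- jar: bystander: loose small jar with dark lid, 47 mm in diameter, 44 mm tall, origin at the centre of its underside

How it is judged:
By the outcome, as a careful person would: the job done as asked, in the order asked, and still so for the second after the job is handed in, with the robot touching nothing.
It also fails if it takes over 72 s, if anything falls off the work surface, if the arm or the gripper's body presses on something with over 40 N, if the wrist force passes 120 N, or if a joint passes its speed limit or range.

## Working session

There is one attempt and no reset: what is moved stays moved. The work goes in short steps, Python scripts to look and compute and a tool call to move; the robot and the scene stay as the last step left them, time stands still between calls to the robot, and variables do not carry over. Pictures are saved under pics/ and viewed, at most 10 in all, crops included, and the job is handed in when it is done.

Besides the shell and the picture viewer there is one more tool, called after "Request:" in YAML: its name, and indented under it one key for each argument. move_arm: Moves the arm, as the interface text tells. Its arguments: {"type":"object","properties":{"deltas":{"type":"array","items":{"type":"number"}},"squeeze":{"type":"number"}},"required":["deltas"]}

```bash
mkdir -p pics
cat > h.py <<'E'
from plant import robot
import numpy as np, cv2
from scipy.spatial.transform import Rotation as Ro
def pts(cam):
    s=robot.read_state(); im,d=robot.read_camera(cam); m=robot.camera_model(cam); K=np.array(m["K"])
    v,u=np.mgrid[0:480,0:640]
    x=(u-K[0,2])/K[0,0]; y=(v-K[1,2])/K[1,1]
    if "R" in m:
        P=np.stack([x*d,y*d,d],-1); W=(P-np.array(m["t"]))@np.array(m["R"])
    else:
        r=np.hypot(x,y); k=np.where(r>1e-6,np.tan(np.minimum(r,1.5))/np.maximum(r,1e-6),1)
        P=np.stack([x*k*d,y*k*d,d],-1); T=np.array(m["tool_from_camera"])
        P=P@T[:3,:3].T+T[:3,3]
        W=P@Ro.from_rotvec(s["orientation"]).as_matrix().T+s["tool_pos"]
    W[d==0]=np.nan
    return im,W
def save(n,im): cv2.imwrite("pics/"+n,im[:,:,::-1])
E
python3 - <<'E'
from h import *
np.set_printoptions(precision=4,suppress=True)
s=robot.read_state(); print(s["t"],s["orientation"],s["force"])
ims=[]
for c in("scene","wrist"):
    im,W=pts(c); ims.append(im)
    for l in("base_plate","straightedge","holed_end","plain_end","stone_cast","white_cast","jar"):
        for r in robot.recognise(c,l)[:1]:
            u,v=map(int,r["uv"]); print(c,l,u,v,round(r["confidence"],2),np.nanmedian(W[v-2:v+3,u-2:u+3].reshape(-1,3),0))
save("a.png",cv2.resize(ims[0],(640,480)));save("b.png",ims[1])
E
```

```text
0.0 [-2.2204 -2.2205  0.0019] [ 0.3346 -0.03    0.1923]
scene base_plate 375 229 0.96 [0.4816 0.1435 0.0349]
scene straightedge 293 288 0.64 [0.4695 0.3571 0.0243]
scene holed_end 292 289 0.83 [0.4732 0.357  0.0192]
scene plain_end 293 289 0.61 [0.4695 0.3571 0.021 ]
scene stone_cast 322 179 0.72 [0.6781 0.1046 0.0282]
scene white_cast 192 255 0.88 [0.6576 0.4439 0.0237]
scene jar 393 290 0.69 [0.3412 0.2417 0.0419]
wrist base_plate 234 89 0.77 [0.5152 0.1184 0.0373]
wrist holed_end 236 88 0.46 [0.5175 0.1192 0.0372]
wrist jar 98 17 0.89 [0.363  0.2144 0.0452]
```

View pics/a.png

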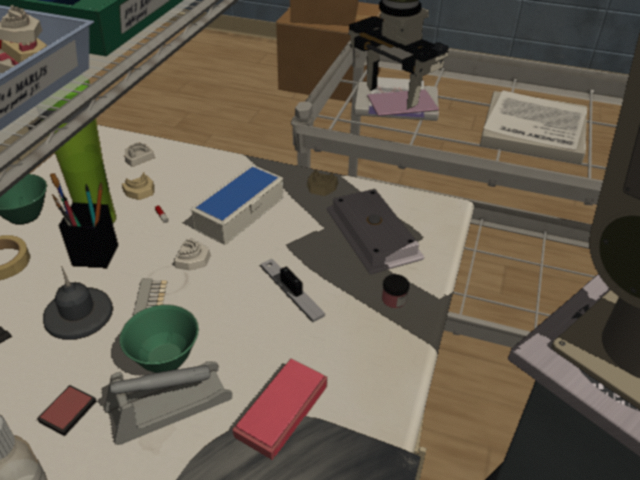

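View pics/b.png

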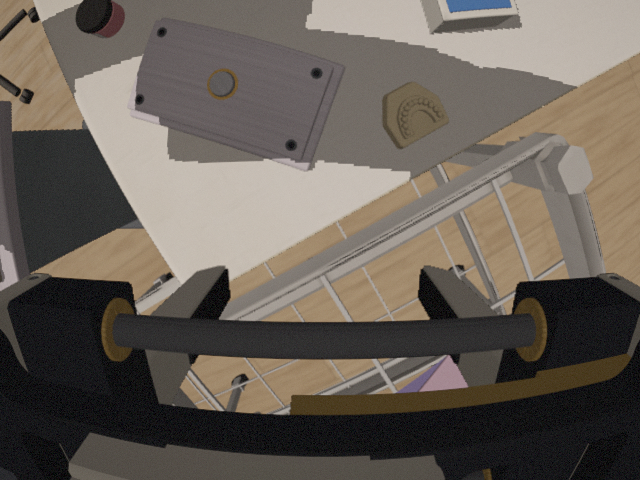

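The scene picture shows the straightedge at about (293,288), the plate at (375,229) and the jar at (393,290). In the wrist picture the plug is at (222,83). I'll go higher for a view of both the plate and the bar.

Request:
move_arm:
  deltas: [0.04, -0.04, -0.03, 0, 0, 0, 1, 0.08, -0.08, -0.06, 0, 0, 0, 1, 0.12, -0.12, -0.09, 0, 0, 0, 1, 0.12, -0.12, -0.09, 0, 0, 0, 1, 0.12, -0.12, -0.09, 0, 0, 0, 1]

```text
t: 1.42
tool_pos: [0.4802, 0.12, 0.3197]
orientation: [2.22, 2.222, 0.001]
force: [1.1, 0.7, -0.2]
opening: 0.0931
gripper_force: 0.0
```

Run:
```python
from h import *
np.set_printoptions(precision=4,suppress=True)
im,W=pts("wrist"); save("c.png",im); np.save("W.npy",W)
for l in("base_plate","straightedge","holed_end","plain_end","stone_cast","white_cast","jar"):
    for r in robot.recognise("wrist",l)[:2]:
        u,v=map(int,r["uv"]); print(l,u,v,round(r["confidence"],2),np.nanmedian(W[v-2:v+3,u-2:u+3].reshape(-1,3),0))
def rect(m,c,rad):
    q=W[m&(np.hypot(W[...,0]-c[0],W[...,1]-c[1])<rad)][:, :]
    r=cv2.minAreaRect(q[:,:2].astype(np.float32)*1000); print(len(q),r,np.nanmedian(q[:,2])); print(cv2.boxPoints(r))
z=W[...,2]
rect((z>.028)&(z<.045),(.515,.125),.13)
rect((z>.004)&(z<.05),(.47,.357),.11)
s=robot.read_state();print(s["t"],s["tool_pos"])
```

```text
base_plate 337 188 0.6 [0.4961 0.1314 0.0419]
straightedge 328 18 0.71 [0.4854 0.3401 0.0295]
holed_end 329 18 0.98 [0.4866 0.3399 0.0297]
plain_end 329 19 0.65 [0.4867 0.3399 0.0229]
stone_cast 477 209 0.84 [0.679  0.1055 0.0289]
stone_cast 326 17 0.22 [0.483  0.3405 0.0326]
jar 216 114 0.55 [0.354  0.2214 0.0455]
12241 ((503.7921142578125, 124.186767578125), (96.98088836669922, 191.48455810546875), 70.8946304321289) 0.037025505903543365
[[397.4522 109.7043]
 [578.3895  47.0302]
 [610.132  138.6692]
 [429.1947 201.3433]]
2733 ((487.1456604003906, 347.6432189941406), (27.711408615112305, 170.4217071533203), 84.3070068359375) 0.009233098902978909
[[400.9807 342.3086]
 [570.5618 325.4031]
 [573.3107 352.9778]
 [403.7296 369.8833]]
1.825 [0.4801 0.1195 0.3189]
```

View pics/c.png

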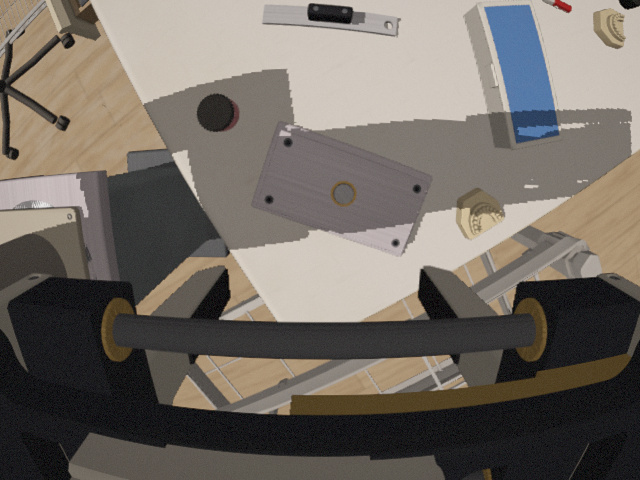

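Wrist picture: the bar lies at the top (263–400, row 18) with its hole at the right end (388,25), so towards +x. The plug is at (343,194) and the jar at (216,112). I'll go above the bar, turning to line up with it.

Request:
move_arm:
  deltas: [0.023, -0.002, 0.012, 0, 0, 0.167, 1, 0.046, -0.004, 0.024, 0, 0, 0.334, 1, 0.069, -0.006, 0.036, 0, 0, 0.501, 1, 0.092, -0.008, 0.048, 0, 0, 0.668, 1, 0.115, -0.01, 0.06, 0, 0, 0.835, 1, 0.138, -0.012, 0.072, 0, 0, 1.002, 1, 0.161, -0.014, 0.084, 0, 0, 1.169, 1, 0.184, -0.016, 0.096, 0, 0, 1.336, 1, 0.207, -0.018, 0.108, 0, 0, 1.503, 1, 0.23, -0.02, 0.12, 0, 0, 1.67, 1, 0.23, -0.02, 0.12, 0, 0, 1.67, 1, 0.23, -0.02, 0.12, 0, 0, 1.67, 1]

```text
t: 3.32
tool_pos: [0.4603, 0.3495, 0.1998]
orientation: [3.138, -0.151, 0.0]
force: [-0.2, -0.1, -0.1]
opening: 0.0931
gripper_force: 0.0
```

```bash
cat > bar.py <<'E'
from h import *
np.set_printoptions(precision=4,suppress=True)
s=robot.read_state(); R=Ro.from_rotvec(s["orientation"]).as_matrix()
im,W=pts("wrist"); save("d.png",im)
z=W[...,2]
def rect(n,m,c,rad):
    q=W[m&(np.hypot(W[...,0]-c[0],W[...,1]-c[1])<rad)]
    r=cv2.minAreaRect(q[:,:2].astype(np.float32)*1000); b=cv2.boxPoints(r)
    e=b[1]-b[0] if np.linalg.norm(b[1]-b[0])>np.linalg.norm(b[2]-b[1]) else b[2]-b[1]
    C=np.array([*r[0],0])/1000
    print(n,len(q),C,r[1],"ang",np.degrees(np.arctan2(e[1],e[0])),"z",np.nanmedian(q[:,2]),"in tool",R.T@(C-s["tool_pos"]))
rect("bar",(z>.004)&(z<.05),(.48,.35),.12)
rect("rib",(z>.028)&(z<.05),(.48,.35),.06)
print("bench",np.nanmedian(z[(np.abs(z)<.01)]),s["tool_pos"],np.degrees(np.arctan2(R[1,0],R[0,0])),s["t"])
E
python3 bar.py
```

```text
bar 4800 [0.4876 0.348  0.    ] (26.474567413330078, 170.2366485595703) ang -5.7590175 z 0.009205993911832924 in tool [ 0.0274 -0.0012  0.1998]
rib 1119 [0.4879 0.3479 0.    ] (15.521324157714844, 53.46931076049805) ang -5.7434382 z 0.03871192119461958 in tool [ 0.0277 -0.0012  0.1998]
bench 0.0007390431859650992 [0.4603 0.3495 0.1998] -5.495188111095658 3.325
```

View pics/d.png

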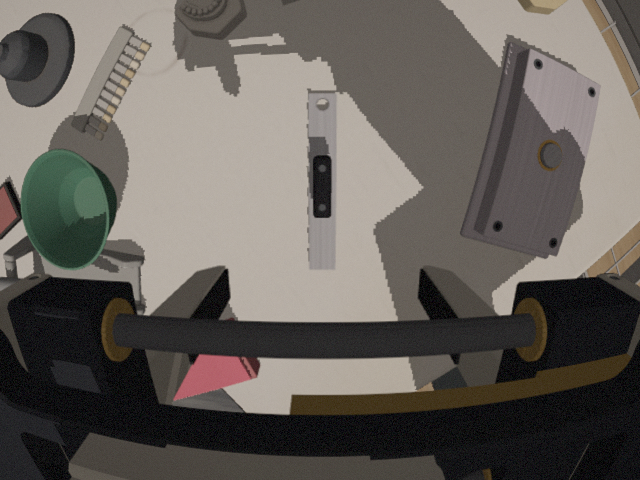

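The picture shows the bar at (322,180), with its hole at the top (322,103, +x side) and the rib at (322,185). The path down is clear, so I'll descend and grip.

Request:
move_arm:
  deltas: [0.01, 0, 0.04, 0, 0, 0.004, 0.6, 0.02, -0.001, 0.08, 0, 0, 0.004, 0.5, 0.0275, -0.001, 0.12, 0, 0, 0.004, 0.5, 0.0275, -0.001, 0.15, 0, 0, 0.004, 0.5, 0.0275, -0.001, 0.17, 0, 0, 0.004, 0.5, 0.0275, -0.001, 0.1755, 0, 0, 0.004, 0.5, 0.0275, -0.001, 0.1755, 0, 0, 0.004, 0.5, 0.0275, -0.001, 0.1755, 0, 0, 0.004, 0.1, 0.0275, -0.001, 0.1755, 0, 0, 0.004, 0.0, 0.0275, -0.001, 0.1755, 0, 0, 0.004, 0.0, 0.0275, -0.001, 0.1755, 0, 0, 0.004, 0.0]
  squeeze: 30

```text
t: 4.75
tool_pos: [0.4876, 0.3485, 0.0245]
orientation: [-3.137, 0.162, -0.001]
force: [-0.3, 0.3, 1.4]
opening: 0.0159
gripper_force: 30.0
```

Request:
move_arm:
  deltas: [0, 0, -0.02, 0, 0, 0, 0, 0, 0, -0.05, 0, 0, 0, 0, 0, 0, -0.08, 0, 0, 0, 0, 0.005, 0.03, -0.1, 0, 0, 0.03, 0, 0.011, 0.062, -0.1, 0, 0, 0.07, 0, 0.017, 0.095, -0.1, 0, 0, 0.11, 0, 0.023, 0.128, -0.1, 0, 0, 0.15, 0, 0.029, 0.16, -0.1, 0, 0, 0.19, 0, 0.035, 0.195, -0.1, 0, 0, 0.22, 0, 0.0392, 0.2214, -0.1, 0, 0, 0.23, 0, 0.0392, 0.2214, -0.1, 0, 0, 0.23, 0, 0.0392, 0.2214, -0.1, 0, 0, 0.23, 0]

```text
t: 6.25
tool_pos: [0.5037, 0.1244, 0.1248]
orientation: [-3.097, 0.521, -0.001]
force: [-0.4, 0.3, -4.2]
opening: 0.0157
gripper_force: 30.0
```

```bash
cat > chk.py <<'E'
from h import *
import sys
np.set_printoptions(precision=4,suppress=True)
zb=float(sys.argv[1]); s=robot.read_state(); R=Ro.from_rotvec(s["orientation"]).as_matrix()
im,W=pts("wrist"); save(sys.argv[2],im); z=W[...,2]
def rect(n,m,rad=.13):
    q=W[m&(np.hypot(W[...,0]-.504,W[...,1]-.124)<rad)]
    r=cv2.minAreaRect(q[:,:2].astype(np.float32)*1000); print(n,len(q),r,np.nanmedian(q[:,2])); print(cv2.boxPoints(r))
rect("plate",(z>.030)&(z<.044))
rect("bar",(z>zb+.004)&(z<zb+.013))
print(s["tool_pos"],np.degrees(np.arctan2(R[1,0],R[0,0])),s["force"],s["wrist_torque"],s["t"])
E
python3 chk.py 0.1 e.png
```

```text
plate 15601 ((532.7628784179688, 114.45805358886719), (96.73159790039062, 128.12872314453125), 70.80754089355469) 0.036945700145837077
[[456.3594  89.8411]
 [577.3666  47.7198]
 [609.1664 139.075 ]
 [488.1591 181.1963]]
bar 8921 ((509.6415100097656, 122.01915740966797), (26.32415008544922, 157.77577209472656), 71.04914855957031) 0.10918574332812005
[[430.7551 135.1899]
 [579.979   83.9511]
 [588.528  108.8484]
 [439.304  160.0872]]
[0.5037 0.1244 0.1248] -19.10567512530215 [-0.3521  0.3264 -4.1985] [ 0.0777  0.1324 -0.0013] 6.25
```

View pics/e.png

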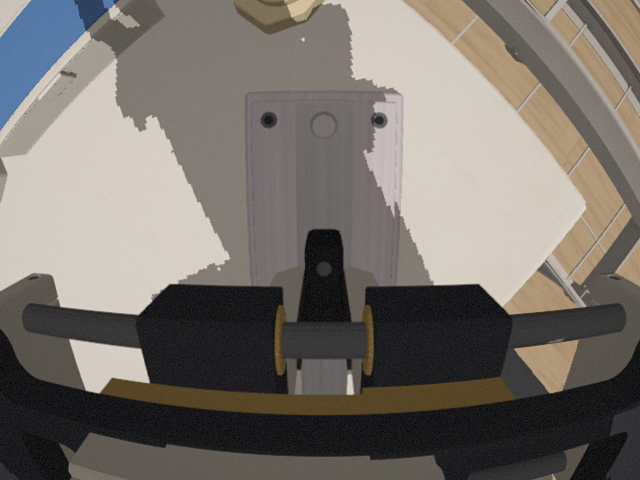

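The bar is held over the plate, lined up with it within about 1 mm; the hole is at (323,125) and the plate's far end at row 95. Descending.

Request:
move_arm:
  deltas: [-0.001, 0, 0.02, 0, 0, 0, 0, -0.001, 0, 0.04, 0, 0, 0, 0, -0.001, 0, 0.05, 0, 0, 0, 0, -0.001, 0, 0.055, 0, 0, 0, 0, -0.001, 0, 0.055, 0, 0, 0, 0, -0.001, 0, 0.055, 0, 0, 0, 0]

```text
t: 7.05
tool_pos: [0.5033, 0.1245, 0.07]
orientation: [-3.098, 0.521, -0.002]
force: [-0.8, 0.2, -3.5]
opening: 0.0154
gripper_force: 30.0
```

Request:
move_arm:
  deltas: [0, 0, 0.001, 0, 0, 0, 0, 0, 0, 0.0015, 0, 0, 0, 0, 0, 0, 0.0015, 0, 0, 0, 0]

```text
t: 7.42
tool_pos: [0.5027, 0.1243, 0.0677]
orientation: [-3.098, 0.521, -0.0]
force: [-0.4, -0.1, -2.8]
opening: 0.016
gripper_force: 30.0
```

Request:
move_arm:
  deltas: [0, 0, 0.0006, 0, 0, 0, 0, 0, 0, 0.0006, 0, 0, 0, 0]

```text
t: 7.68
tool_pos: [0.5026, 0.1244, 0.067]
orientation: [3.098, -0.521, -0.0]
force: [-0.1, -0.1, -4.4]
opening: 0.0158
gripper_force: 30.0
```

Request:
move_arm:
  deltas: [0, 0, 0.0006, 0, 0, 0, 0, 0, 0, 0.0006, 0, 0, 0, 0]

```text
t: 7.92
tool_pos: [0.5027, 0.1244, 0.0664]
orientation: [3.098, -0.521, -0.0]
force: [-1.2, -0.9, -2.8]
opening: 0.0155
gripper_force: 30.0
```

Request:
move_arm:
  deltas: [0, 0, 0.0006, 0, 0, 0, 0, 0, 0, 0.0006, 0, 0, 0, 0]

```text
t: 8.18
tool_pos: [0.5028, 0.1244, 0.0663]
orientation: [-3.098, 0.521, -0.0]
force: [-3.1, -0.8, 3.2]
opening: 0.0157
gripper_force: 30.0
```

Contact with the plug (net about 6 N). I'll ease up slightly, release and rise.

Request:
move_arm:
  deltas: [0, 0, -0.0005, 0, 0, 0, 0, 0, 0, -0.0005, 0, 0, 0, 0.3, 0, 0, -0.0005, 0, 0, 0, 0.45, 0, 0, -0.0005, 0, 0, 0, 0.45, 0, 0, -0.0005, 0, 0, 0, 0.45, 0, 0, -0.02, 0, 0, 0, 0.45, 0, 0, -0.05, 0, 0, 0, 0.45, 0, 0, -0.1, 0, 0, 0, 0.3, -0.03, 0, -0.15, 0, 0, 0, 0.0, -0.03, 0, -0.15, 0, 0, 0, 0.0, -0.03, 0, -0.15, 0, 0, 0, 0]

```text
t: 9.55
tool_pos: [0.4743, 0.1342, 0.2157]
orientation: [-3.098, 0.521, -0.001]
force: [1.0, 0.5, -0.2]
opening: 0.0065
gripper_force: 0.0
```

```bash
cat > chk2.py <<'E'
from h import *
import sys
np.set_printoptions(precision=4,suppress=True)
s=robot.read_state(); R=Ro.from_rotvec(s["orientation"]).as_matrix()
im,W=pts("wrist"); save(sys.argv[1],im); z=W[...,2]
a=np.radians(-19.1); ex=np.array([np.cos(a),np.sin(a)]); ey=np.array([-np.sin(a),np.cos(a)]); c=np.array([.5035,.1244])
D=W[...,:2]-c; X=D@ex; Y=D@ey; z=z
def rect(n,m):
    m=m&(np.abs(X)<.11)&(np.abs(Y)<.06)
    q=np.stack([X[m],Y[m]],-1).astype(np.float32)*1000
    print(n,len(q),q.min(0),q.max(0),cv2.minAreaRect(q))
rect("face",(z>.030)&(z<.041)); rect("bar",(z>.044)&(z<.062)); rect("rib",(z>.066)&(z<.09))
for x in(-.07,-.05,.05,.07):
    m=(np.abs(X-x)<.008)&(np.abs(Y)<.008); print("bar top z at",x,np.nanmedian(z[m]),"face",np.nanmedian(z[(np.abs(X-x)<.008)&(np.abs(np.abs(Y)-.03)<.008)]))
print(s["tool_pos"],s["force"],s["t"])
E
python3 chk2.py f.png
```

```text
face 14804 [-94.441 -48.414] [94.9111 48.6309] ((0.300811767578125, 0.11486053466796875), (96.39351654052734, 189.62010192871094), 89.73822021484375)
bar 4089 [-84.9713 -13.7392] [84.8131 12.9135] ((-0.07959747314453125, -0.4085397720336914), (169.7823486328125, 26.62968635559082), 0.012160907499492168)
rib 1349 [-27.6096  -8.961 ] [26.3518  7.2259] ((-0.6280555725097656, -0.8635225296020508), (53.96086883544922, 16.18657684326172), 0.009940564632415771)
bar top z at -0.07 0.05058416515641634 face 0.036910273305541974
bar top z at -0.05 0.0506939092560329 face 0.03693051552087963
bar top z at 0.05 0.0506458094343733 face 0.03693823960726936
bar top z at 0.07 0.050129774951857164 face 0.037052043713638017
[0.4743 0.1342 0.2157] [ 0.968   0.4528 -0.2299] 9.55
```

View pics/f.png

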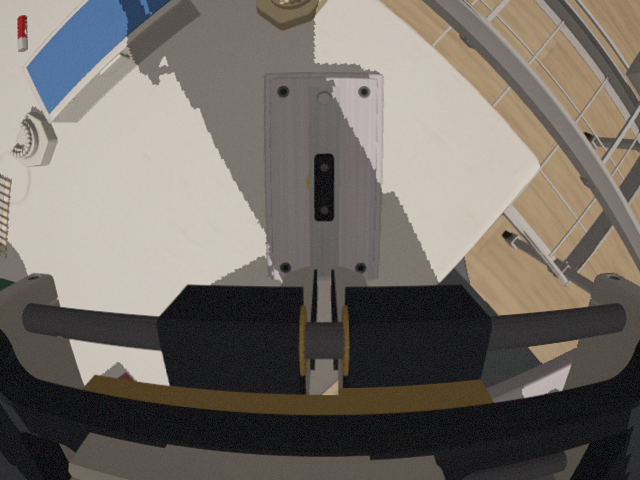

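Bar is level (about 5.7 mm up) and centred on the plate; the rib is at (323,187) and the hole at (323,98). Now pressing the holed end.

Request:
move_arm:
  deltas: [0.05, 0, 0.03, 0, 0, 0, 0, 0.0935, 0, 0.06, 0, 0, 0, 0, 0.0935, 0, 0.1, 0, 0, 0, 0, 0.0935, 0, 0.13, 0, 0, 0, 0, 0.0935, 0, 0.147, 0, 0, 0, 0, 0.0935, 0, 0.147, 0, 0, 0, 0, 0.0935, 0, 0.147, 0, 0, 0, 0]

```text
t: 10.48
tool_pos: [0.5635, 0.1037, 0.07]
orientation: [-3.098, 0.521, -0.002]
force: [0.1, -0.8, 1.1]
opening: 0.0002
gripper_force: 0.0
```

Request:
move_arm:
  deltas: [0, 0, 0.002, 0, 0, 0, 0, 0, 0, 0.004, 0, 0, 0, 0, 0, 0, 0.006, 0, 0, 0, 0, 0, 0, 0.008, 0, 0, 0, 0, 0, 0, 0.009, 0, 0, 0, 0, 0, 0, 0.0095, 0, 0, 0, 0, 0, 0, 0.0095, 0, 0, 0, 0]

```text
t: 11.35
tool_pos: [0.5629, 0.1036, 0.0595]
orientation: [-3.098, 0.521, -0.0]
force: [0.4, 0.7, 0.9]
opening: 0.0008
gripper_force: 0.5
```

Request:
move_arm:
  deltas: [0, 0, 0.0006, 0, 0, 0, 0, 0, 0, 0.0012, 0, 0, 0, 0, 0, 0, 0.0012, 0, 0, 0, 0]

```text
t: 11.72
tool_pos: [0.5627, 0.1035, 0.0581]
orientation: [3.098, -0.521, 0.0]
force: [-0.0, -0.8, 1.2]
opening: 0.0005
gripper_force: 0.5
```

Request:
move_arm:
  deltas: [0, 0, 0.0004, 0, 0, 0, 0, 0, 0, 0.0004, 0, 0, 0, 0]

```text
t: 11.98
tool_pos: [0.5627, 0.1036, 0.0577]
orientation: [3.098, -0.521, 0.0]
force: [0.6, 0.2, 1.7]
opening: 0.0005
gripper_force: 0.5
```

Request:
move_arm:
  deltas: [0, 0, 0.0004, 0, 0, 0, 0, 0, 0, 0.0004, 0, 0, 0, 0]

```text
t: 12.22
tool_pos: [0.5628, 0.1036, 0.0575]
orientation: [-3.098, 0.521, -0.0]
force: [0.5, -0.7, 2.1]
opening: 0.0002
gripper_force: 1.0
```

Request:
move_arm:
  deltas: [0, 0, 0.0003, 0, 0, 0, 0, 0, 0, 0.0003, 0, 0, 0, 0]

```text
t: 12.48
tool_pos: [0.5629, 0.1036, 0.0574]
orientation: [-3.098, 0.521, -0.0]
force: [-0.6, -0.9, 5.7]
opening: 0.0003
gripper_force: 2.4
```

Request:
move_arm:
  deltas: [0, 0, 0.0002, 0, 0, 0, 0, 0, 0, 0.0002, 0, 0, 0, 0]

```text
t: 12.72
tool_pos: [0.5629, 0.1036, 0.0573]
orientation: [-3.098, 0.521, -0.001]
force: [-1.0, -0.5, 4.9]
opening: 0.0003
gripper_force: 3.2
```

The holed end is down at about 5 N, at a height that fits touch-down. I'll hold briefly, then go to the plain end.

Request:
move_arm:
  deltas: [0, 0, 0, 0, 0, 0, 0, 0, 0, 0, 0, 0, 0, 0, 0, 0, 0, 0, 0, 0, 0, 0, 0, -0.003, 0, 0, 0, 0, 0, 0, -0.02, 0, 0, 0, 0, 0, 0, -0.055, 0, 0, 0, 0, -0.06, 0, -0.06, 0, 0, 0, 0, -0.1255, 0, -0.055, 0, 0, 0, 0, -0.1255, 0, -0.03, 0, 0, 0, 0, -0.1255, 0, -0.012, 0, 0, 0, 0, -0.1255, 0, -0.012, 0, 0, 0, 0, -0.1255, 0, -0.012, 0, 0, 0, 0]

```text
t: 14.22
tool_pos: [0.4448, 0.1447, 0.07]
orientation: [-3.098, 0.521, -0.002]
force: [0.4, 0.5, 0.1]
opening: 0.0003
gripper_force: 0.0
```

Request:
move_arm:
  deltas: [0, 0, 0.002, 0, 0, 0, 0, 0, 0, 0.004, 0, 0, 0, 0, 0, 0, 0.006, 0, 0, 0, 0, 0, 0, 0.008, 0, 0, 0, 0, 0, 0, 0.0095, 0, 0, 0, 0, 0, 0, 0.0105, 0, 0, 0, 0, 0, 0, 0.0105, 0, 0, 0, 0]

```text
t: 15.1
tool_pos: [0.444, 0.1447, 0.0583]
orientation: [3.098, -0.521, -0.0]
force: [-0.4, 0.4, 0.2]
opening: 0.0006
gripper_force: 0.4
```

Request:
move_arm:
  deltas: [0, 0, 0.0005, 0, 0, 0, 0, 0, 0, 0.0005, 0, 0, 0, 0]

```text
t: 15.35
tool_pos: [0.4442, 0.1446, 0.0579]
orientation: [-3.098, 0.521, -0.0]
force: [-0.6, 0.4, 0.7]
opening: 0.0003
gripper_force: 0.4
```

Request:
move_arm:
  deltas: [0, 0, 0.0003, 0, 0, 0, 0, 0, 0, 0.0003, 0, 0, 0, 0]

```text
t: 15.6
tool_pos: [0.4442, 0.1447, 0.0576]
orientation: [-3.098, 0.521, -0.0]
force: [-0.6, 0.4, 1.5]
opening: 0.0003
gripper_force: 0.5
```

Request:
move_arm:
  deltas: [0, 0, 0.0003, 0, 0, 0, 0, 0, 0, 0.0003, 0, 0, 0, 0]

```text
t: 15.85
tool_pos: [0.4442, 0.1447, 0.0575]
orientation: [-3.098, 0.521, -0.0]
force: [-0.7, 0.3, 5.0]
opening: 0.0003
gripper_force: 1.9
```

Request:
move_arm:
  deltas: [0, 0, 0.0001, 0, 0, 0, 0, 0, 0, 0.0001, 0, 0, 0, 0, 0, 0, 0.0001, 0, 0, 0, 0, 0, 0, -0.003, 0, 0, 0, 0, 0, 0, -0.02, 0, 0, 0, 0, 0, 0, -0.06, 0, 0, 0, 0, 0.03, 0, -0.06, 0, 0, 0, 0, 0.0625, 0, -0.06, 0, 0, 0, 0, 0.0625, 0, -0.045, 0, 0, 0, 0, 0.0625, 0, -0.038, 0, 0, 0, 0, 0.0625, 0, -0.038, 0, 0, 0, 0, 0.0625, 0, -0.038, 0, 0, 0, 0]

```text
t: 17.35
tool_pos: [0.5026, 0.1245, 0.0953]
orientation: [3.098, -0.52, -0.0]
force: [-0.2, 0.4, 0.4]
opening: 0.0005
gripper_force: 0.0
```

```bash
python3 chk2.py g.png
```

```text
face 22345 [-21.9435 -48.31  ] [95.4579 48.4678] ((36.599552154541016, 0.095306396484375), (96.49853515625, 117.5454330444336), 89.68730926513672)
bar 5909 [-86.3257 -13.4334] [84.5839 12.9197] ((-0.870758056640625, -0.26009082794189453), (170.9095916748047, 26.35187339782715), 0.003428936470299959)
rib 1579 [ 5.0274 -9.3835] [26.6594  9.1996] ((15.802392959594727, 0.0978860855102539), (21.599475860595703, 18.5853328704834), 1.4300422668457031)
bar top z at -0.07 0.05074384712716434 face nan
bar top z at -0.05 nan face nan
bar top z at 0.05 0.0506990298794584 face 0.03687891097862354
bar top z at 0.07 0.05020830212027513 face 0.036886172790117785
[0.5026 0.1245 0.0953] [-0.2409  0.4273  0.4359] 17.35
  return np.nanmean(a, axis, out=out, keepdims=keepdims)
```

Bar unmoved, still level and at the same height. Now the slow push on the rib.

Request:
move_arm:
  deltas: [0, 0, 0.002, 0, 0, 0, 0, 0, 0, 0.0038, 0, 0, 0, 0, 0, 0, 0.0042, 0, 0, 0, 0, 0, 0, 0.0046, 0, 0, 0, 0, 0, 0, 0.005, 0, 0, 0, 0, 0, 0, 0.0054, 0, 0, 0, 0, 0, 0, 0.0058, 0, 0, 0, 0, 0, 0, 0.0062, 0, 0, 0, 0]

```text
t: 18.4
tool_pos: [0.5032, 0.1242, 0.0891]
orientation: [-3.098, 0.521, -0.0]
force: [-2.0, -1.0, 4.3]
opening: 0.0003
gripper_force: 2.2
```

Request:
move_arm:
  deltas: [0, 0, 0.0004, 0, 0, 0, 0, 0, 0, 0.0008, 0, 0, 0, 0, 0, 0, 0.0012, 0, 0, 0, 0, 0, 0, 0.0016, 0, 0, 0, 0]

```text
t: 18.9
tool_pos: [0.5032, 0.1242, 0.0874]
orientation: [-3.098, 0.521, -0.0]
force: [-1.8, 0.3, 3.6]
opening: 0.0004
gripper_force: 2.2
```

Request:
move_arm:
  deltas: [0, 0, 0.0003, 0, 0, 0, 0, 0, 0, 0.0006, 0, 0, 0, 0, 0, 0, 0.0009, 0, 0, 0, 0, 0, 0, 0.0012, 0, 0, 0, 0, 0, 0, 0.0015, 0, 0, 0, 0, 0, 0, 0.0018, 0, 0, 0, 0]

```text
t: 19.65
tool_pos: [0.5032, 0.1242, 0.0856]
orientation: [-3.098, 0.521, -0.0]
force: [-1.2, 0.7, 4.0]
opening: 0.0003
gripper_force: 2.2
```

Request:
move_arm:
  deltas: [0, 0, 0.0002, 0, 0, 0, 0, 0, 0, 0.0004, 0, 0, 0, 0, 0, 0, 0.0004, 0, 0, 0, 0]

```text
t: 20.02
tool_pos: [0.5031, 0.1242, 0.0853]
orientation: [3.098, -0.521, -0.0]
force: [-2.1, 0.1, 5.3]
opening: 0.0007
gripper_force: 2.7
```

Request:
move_arm:
  deltas: [0, 0, 0.0002, 0, 0, 0, 0, 0, 0, 0.0004, 0, 0, 0, 0, 0, 0, 0.0004, 0, 0, 0, 0]

```text
t: 20.4
tool_pos: [0.5031, 0.1242, 0.0853]
orientation: [3.098, -0.521, -0.0]
force: [-3.9, 0.1, 8.6]
opening: 0.0007
gripper_force: 4.4
```

Request:
move_arm:
  deltas: [0, 0, 0.0003, 0, 0, 0, 0, 0, 0, 0.0006, 0, 0, 0, 0, 0, 0, 0.0009, 0, 0, 0, 0, 0, 0, 0.0009, 0, 0, 0, 0]

```text
t: 20.9
tool_pos: [0.5032, 0.1242, 0.0852]
orientation: [3.098, -0.521, -0.0]
force: [-8.2, -1.1, 17.3]
opening: 0.0003
gripper_force: 8.3
```

Hard stop: no motion from 5 N up to 17 N. I'll lift off and measure.

Request:
move_arm:
  deltas: [0, 0, -0.002, 0, 0, 0, 0, 0, 0, -0.01, 0, 0, 0, 0, 0, 0, -0.05, 0, 0, 0, 0, -0.03, 0, -0.1, 0, 0, 0, 0, -0.03, 0, -0.13, 0, 0, 0, 0, -0.03, 0, -0.13, 0, 0, 0, 0, -0.03, 0, -0.13, 0, 0, 0, 0]

```text
t: 21.78
tool_pos: [0.4745, 0.1338, 0.2128]
orientation: [3.098, -0.521, -0.002]
force: [-0.2, -0.2, -0.4]
opening: 0.0008
gripper_force: 0.0
```

```bash
sed -i 's/z>.044)&(z<.062)/z>.0415)\&(z<.062)/' chk2.py; python3 chk2.py i.png
```

```text
face 15317 [-94.543  -48.3723] [95.3066 48.4121] ((0.42475128173828125, 0.084136962890625), (96.4292221069336, 190.0244903564453), 89.81484985351562)
bar 3984 [-80.2553 -13.6704] [84.2572 12.7141] ((2.01153564453125, -0.4632406234741211), (164.54803466796875, 26.338058471679688), 0.1573818176984787)
rib 1238 [-26.5843  -7.7579] [26.3076  6.8842] ((-0.14687728881835938, -0.3672614097595215), (52.88468551635742, 14.638434410095215), 0.1713678389787674)
bar top z at -0.07 0.04495043493069609 face 0.03690942177030122
bar top z at -0.05 0.044905731984107855 face 0.036968291526503494
bar top z at 0.05 0.044937469989622586 face 0.036977096337355464
bar top z at 0.07 0.04423068073371397 face 0.037023352881639965
[0.4745 0.1338 0.2128] [-0.1787 -0.176  -0.3504] 21.775
```

Plug home: bar top is 8.0 mm above the face along its whole length. Pressing the holed end again.

Request:
move_arm:
  deltas: [0.05, 0, 0.03, 0, 0, 0, 0, 0.0935, 0, 0.06, 0, 0, 0, 0, 0.0935, 0, 0.1, 0, 0, 0, 0, 0.0935, 0, 0.135, 0, 0, 0, 0, 0.0935, 0, 0.15, 0, 0, 0, 0, 0.0935, 0, 0.153, 0, 0, 0, 0, 0.0935, 0, 0.154, 0, 0, 0, 0, 0.0935, 0, 0.155, 0, 0, 0, 0, 0.0935, 0, 0.155, 0, 0, 0, 0]

```text
t: 22.95
tool_pos: [0.5639, 0.1036, 0.0601]
orientation: [-3.098, 0.521, -0.003]
force: [0.7, -0.3, 0.1]
opening: 0.0003
gripper_force: 0.0
```

Request:
move_arm:
  deltas: [0, 0, 0.0005, 0, 0, 0, 0, 0, 0, 0.001, 0, 0, 0, 0, 0, 0, 0.001, 0, 0, 0, 0]

```text
t: 23.32
tool_pos: [0.5631, 0.1034, 0.0579]
orientation: [3.098, -0.521, -0.0]
force: [-0.6, 1.1, 0.9]
opening: 0.0003
gripper_force: 0.0
```

Request:
move_arm:
  deltas: [0, 0, 0.0006, 0, 0, 0, 0, 0, 0, 0.0012, 0, 0, 0, 0, 0, 0, 0.0018, 0, 0, 0, 0, 0, 0, 0.0022, 0, 0, 0, 0, 0, 0, 0.0022, 0, 0, 0, 0]

```text
t: 23.95
tool_pos: [0.5631, 0.1034, 0.0557]
orientation: [3.098, -0.521, -0.0]
force: [0.2, -0.4, 0.3]
opening: 0.0006
gripper_force: 0.0
```

Request:
move_arm:
  deltas: [0, 0, 0.0004, 0, 0, 0, 0, 0, 0, 0.0004, 0, 0, 0, 0]

```text
t: 24.2
tool_pos: [0.5632, 0.1034, 0.0554]
orientation: [3.098, -0.521, 0.0]
force: [-0.6, 1.2, 0.3]
opening: 0.0004
gripper_force: 0.0
```

Request:
move_arm:
  deltas: [0, 0, 0.0003, 0, 0, 0, 0, 0, 0, 0.0003, 0, 0, 0, 0]

```text
t: 24.45
tool_pos: [0.5632, 0.1034, 0.0553]
orientation: [3.098, -0.521, 0.0]
force: [-1.0, -0.2, 4.0]
opening: 0.0005
gripper_force: 1.9
```

Contact at 4 N; I'll add a touch, hold, then go over to the plain end.

Request:
move_arm:
  deltas: [0, 0, 0.0001, 0, 0, 0, 0, 0, 0, 0.0001, 0, 0, 0, 0, 0, 0, 0.0001, 0, 0, 0, 0]

```text
t: 24.82
tool_pos: [0.5632, 0.1034, 0.0553]
orientation: [-3.098, 0.521, -0.0]
force: [-2.9, -0.2, 5.2]
opening: -0.0
gripper_force: 2.7
```

Request:
move_arm:
  deltas: [0, 0, 0, 0, 0, 0, 0, 0, 0, -0.003, 0, 0, 0, 0, 0, 0, -0.02, 0, 0, 0, 0, 0, 0, -0.055, 0, 0, 0, 0, -0.06, 0, -0.055, 0, 0, 0, 0, -0.1255, 0, -0.05, 0, 0, 0, 0, -0.1255, 0, -0.03, 0, 0, 0, 0, -0.1255, 0, -0.009, 0, 0, 0, 0, -0.1255, 0, -0.006, 0, 0, 0, 0, -0.1255, 0, -0.004, 0, 0, 0, 0, -0.1255, 0, -0.003, 0, 0, 0, 0, -0.1255, 0, -0.003, 0, 0, 0, 0]

```text
t: 26.32
tool_pos: [0.4451, 0.1445, 0.0585]
orientation: [-3.098, 0.521, -0.001]
force: [-0.4, -0.4, -0.3]
opening: 0.0006
gripper_force: 0.0
```

Request:
move_arm:
  deltas: [0, 0, 0.0008, 0, 0, 0, 0, 0, 0, 0.0016, 0, 0, 0, 0, 0, 0, 0.0024, 0, 0, 0, 0, 0, 0, 0.0024, 0, 0, 0, 0]

```text
t: 26.82
tool_pos: [0.4445, 0.1445, 0.0554]
orientation: [3.098, -0.521, -0.0]
force: [0.4, 0.1, -0.0]
opening: 0.0003
gripper_force: 0.0
```

Request:
move_arm:
  deltas: [0, 0, 0.0004, 0, 0, 0, 0, 0, 0, 0.0004, 0, 0, 0, 0]

```text
t: 27.08
tool_pos: [0.4446, 0.1445, 0.0553]
orientation: [3.098, -0.521, -0.0]
force: [-1.2, 0.1, 3.3]
opening: 0.0004
gripper_force: 1.3
```

Request:
move_arm:
  deltas: [0, 0, 0.0003, 0, 0, 0, 0, 0, 0, 0.0003, 0, 0, 0, 0]

```text
t: 27.32
tool_pos: [0.4446, 0.1445, 0.0553]
orientation: [3.098, -0.521, -0.0]
force: [-3.2, -0.5, 6.3]
opening: 0.0007
gripper_force: 3.2
```

Plain end pressed at about 5–6 N with no movement. Lifting off for a final check.

Request:
move_arm:
  deltas: [0, 0, 0, 0, 0, 0, 0, 0, 0, -0.003, 0, 0, 0, 0, 0, 0, -0.02, 0, 0, 0, 0, 0, 0, -0.07, 0, 0, 0, 0, 0, 0, -0.12, 0, 0, 0, 0, 0.03, 0, -0.16, 0, 0, 0, 0, 0.03, 0, -0.16, 0, 0, 0, 0, 0.03, 0, -0.16, 0, 0, 0, 0]

```text
t: 28.32
tool_pos: [0.4727, 0.1347, 0.2149]
orientation: [-3.098, 0.521, 0.0]
force: [-0.8, 0.4, -0.4]
opening: 0.0004
gripper_force: 0.0
```

```bash
python3 chk2.py j.png
```

```text
face 15244 [-94.5935 -48.537 ] [95.5704 48.4652] ((0.29754638671875, 0.3352508544921875), (96.84527587890625, 190.16941833496094), 89.65425109863281)
bar 3960 [-82.8164 -13.7369] [84.5074 12.9183] ((0.85430908203125, -0.3829946517944336), (167.33180236816406, 26.385440826416016), 0.20417381823062897)
rib 1278 [-27.2054  -8.2732] [25.9951  7.236 ] ((-0.6092376708984375, -0.5781373977661133), (15.432727813720703, 53.22636032104492), 89.73270416259766)
bar top z at -0.07 0.04505147216388067 face 0.03694641581879421
bar top z at -0.05 0.04493486441128382 face 0.03701285584504074
bar top z at 0.05 0.04488333989069526 face 0.03690526639222583
bar top z at 0.07 0.04450737733156657 face 0.037001090034159245
[0.4727 0.1347 0.2149] [-0.8207  0.4334 -0.3552] 28.325
```

View pics/j.png

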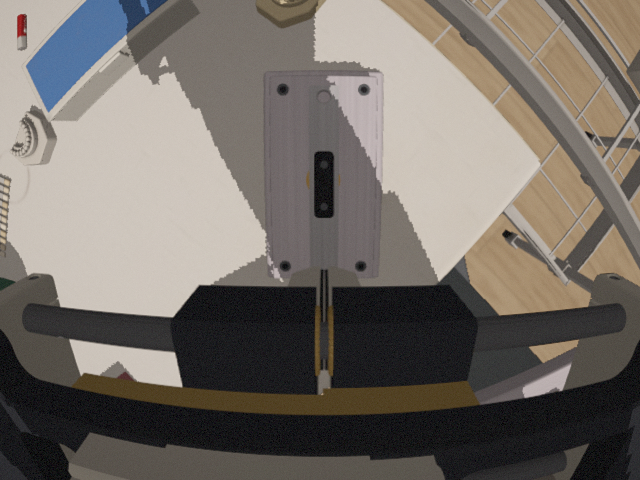

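The bar lies flat and centred on the plate (rib at (323,185)), the casts in view have not moved, and the arm is clear.

```bash
python3 -c "
from plant import robot
print(robot.close_job())"
```

```text
the job is handed in; nothing more can be done
None
```

I handed the job in at about 28 s: the bar rocked at both ends, the plug went fully home, and it then lay flat when pressed at both ends (end presses 5–6 N, peak push 17 N); it is left centred on the plate, and nothing touched the casts or jar.

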